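# Turn the half-raised leaf of the glaze sample book

### The arm

A 6-joint arm with a two-finger parallel gripper is mounted at the origin on the work surface. World frame = base frame: x ahead of the robot, y to its left, z up, the work surface at z = 0. Lengths are in m, angles in degrees, forces in N, time in s.
With the tool pointing down it reaches from about 0.35 to 0.875 m from the base axis. Payload 4.2 kg.
Tool frame: the origin (TCP) lies midway between the tips of the shut fingers; the grasp point (between the pads) lies 19 mm behind it; z points along the fingers, y is the direction in which the jaws open and shut (so a half turn about z gives the same grasp; the last joint's range is limited). The gripper opens to 87 mm and grips with 3 to 60 N. Pads are 19 mm wide; open, the fingers measure 117 mm over their backs; the gripper's body (75 mm by 190 mm) begins 51 mm behind the grasp point.
Start: joints at [91.192, 22.042, 0.453, 0, -68.411, -14.817], TCP at [0.147, 0.607, 0.223] pointing down, gripper open.
Joint ranges: [-179.83, 179.83], [-69.29, 118.12], [-61.27, 80.66], [-181.25, 117.63], [-171.15, -9.14], [-177.46, 177.46]. Speed limits (degrees/s): [159.86, 159.86, 180, 180, 180, 180].

### API

Orientations are given as a 3x3 rotation matrix whose columns are the frame's x, y, z axes.
In Python, from station import sense, capture, calibration, finish_job gives the robot as it stands.
- The arm moves only by the tool carry_out, never from a script. Its argument "commands" is one flat list of numbers, 6 for each row, row after row: the shift along the tool's x, y, z in mm, then the turn, a rotation vector about the tool's x, y, z in rad. A call has 1 to 5 rows; each row shifts and turns the pose as measured when the row begins, along the tool's axes as they then stand; what a row does not reach is not made up. A row lasts 1/8 s, in which the tool goes at most 62.5 mm and 10.7 degrees, less where a joint would pass 70% of its speed; a pose out of reach is approached as far as the arm can. A call is refused whole if a number of a shift passes 62.5 or a number of a turn 0.188, either way. A call with a gripper value outside its range is refused whole. "grip" is the finger opening in mm, from 0 to 87, set as the call begins (left out, the last holds). The fingers move at their own pace and stop on an object; the grip force is fixed at half the most. Time passes only in rows, so rows that do not move let the fingers close. It gives the time, the measured TCP pose, the force and the opening at its end, in the units of the state.
- sense(): the state, without advancing time (a new reading comes with each control period).
- capture(name): name is "side" or "top"; returns the picture (420x560x3 uint8, red, green, blue); there is no depth.
- calibration(name): a dict with "fx", "fy", "cx", "cy" (pixels), "rvec" (rotation vector, rad) and "tvec" (3), from world to camera coordinates, as OpenCV has them. Camera axes: x right, y down, z forward; pixel columns grow to the right and rows downward; lengths in m; the calibration is good to about 2 mm. A picture is of the moment at which its call begins. calibration takes no time and is no camera call.
- finish_job(): hands the job in, once; it reports no verdict.
The state is a dict: "time_s": time; "joints": joint angles; "joint_velocities": joint speeds; "effort": joint torques, N m; "tcp_pos": TCP position; "ee_rot": TCP orientation; "wrist_force": force on the tool from outside, world axes, zero at the start; "moment": the same for the moment, N m; "gripper_width": opening from 0.0 (shut) to 1.0 (fully open).
Only numpy, scipy, OpenCV 4.12 (cv2) and the standard library are available. Lean on these libraries where they do the work, as an engineer would, in place of code of your own. Each camera call takes 0.05 s, during which the arm holds its last target.

### The job

The glaze sample book on the shop counter has one leaf left half raised. Without pinching it, push that leaf with your fingertips up and over the spine and press it down until it lies flat on the other side. Leave the book lying where it is, do not pick up or disturb the vases, dish and tile around it, and finish clear of everything.

Things in the scene. Friction and masses are not known exactly. Their poses are not given: they have to be found in the camera images.
- book: The sample book: a black base board 190 x 310 x 8 mm lying loose on the counter (about 1.8 kg), with a stack of plywood leaves (162 x 128 mm, top at height 24 mm) either side of a steel spine rod. Origin: centre of its underside. x runs along the spine, y across it, z up. The raised leaf starts on the -y side and must end on the +y side.
- spine (a point): Middle of the hinge axis of the raised leaf, 30 mm above the book's underside; the axis runs along the book's x.
- leaf_edge (a point): Middle of the free edge of the raised leaf, in mid-thickness, 142 mm from the hinge axis. The leaf is a rigid plywood board 160 mm along the spine, reaching from 8 to 142 mm from the hinge axis, 6 mm thick, about 140 g.
- leaf (a joint): Angle of the raised leaf about the spine, rad: 0 = flat on the -y stack, 1.57 = upright, 3.14 (its stop) = flat on the +y stack. It starts between 0.5 and 0.95. The hinge is stiff (0.16 N m), so the leaf stays where it is left and must be pushed all the way; about 1 to 2 N at the free edge moves it.
- leaf_face: The upper half of the leaf's thickness (3 mm, with square glaze chips let into it): the side seen from above at the start, underneath at the end. Origin on the hinge axis.
- leaf_back: The lower half of the leaf's thickness (3 mm, plain plywood): the underside at the start, on top at the end. Origin on the hinge axis.
- bud_vase: Bystander: white narrow-necked vase, 72 mm wide, 120 mm tall, origin under its centre, standing beyond the book's +x end.
- pot_vase: Bystander: squat terracotta vase, 80 mm wide, 80 mm tall, origin under its centre, standing beyond the book's +y side.
- dish: Bystander: white dish, 84 mm wide, 35 mm tall, origin under its centre, near the book's -x, +y corner.
- tile: Bystander: loose terracotta tile 50 x 50 x 10 mm, origin under its centre, beyond the book's -y side.

How it is judged:
By the outcome, as a careful person would: the job done as asked, in the order asked, and still so for the second after the job is handed in, with the robot touching nothing.
It also fails if it takes over 43 s, if anything falls off the work surface, if the arm or the gripper's body presses on something with over 40 N, if the wrist force passes 120 N, or if a joint passes its speed limit or range.

## Working session

There is one attempt and no reset: what is moved stays moved. The work goes in short steps, Python scripts to look and compute and a tool call to move; the robot and the scene stay as the last step left them, time stands still between calls to the robot, and variables do not carry over. Pictures are saved under pics/ and viewed, and the job is handed in when it is done.

Besides the shell and the picture viewer there is one more tool, called after ">>>" as a command line: name --argument value ..., lists and objects as JSON in quotes. carry_out: Moves the arm, as the interface text tells. Its arguments: {"type":"object","properties":{"commands":{"type":"array"},"grip":{"type":"number"}},"required":["commands"]}

```bash
ls; mkdir -p pics; python3 - <<'E'
from station import *
import cv2,numpy as np
print(sense())
for n in("side","top"):
    im=capture(n); cv2.imwrite(f"pics/{n}0.png",im[:,:,::-1]); np.save(f"pics/{n}0.npy",im)
    c=calibration(n);print(c); R=cv2.Rodrigues(np.array(c['rvec'],float))[0];print(-R.T@np.array(c['tvec']).ravel(),R)
E
```

```text
pics
{'time_s': 0.0, 'joints': array([ 9.11928329e+01,  2.20899437e+01,  3.79549542e-01, -2.77554510e-02,
       -6.84123759e+01, -1.48160996e+01]), 'joint_velocities': array([ 0.00068021, -0.00420745, -0.02026156, -0.05767359, -0.07372178,
        0.10165187]), 'effort': array([-4.84098182e-04, -3.90666389e+01,  1.87405032e+01,  4.21981931e+00,
        1.09766095e-02, -2.01721045e-04]), 'tcp_pos': array([0.14706132, 0.60682468, 0.22146986]), 'ee_rot': array([[ 9.71823347e-01, -2.35710027e-01, -4.05741556e-04],
       [-2.35710349e-01, -9.71820972e-01, -2.15161354e-03],
       [ 1.12848730e-04,  2.18662575e-03, -9.99997603e-01]]), 'wrist_force': array([-0.22290869,  0.01177323,  0.60093331]), 'moment': array([-0.01484983,  0.00466137,  0.00107227]), 'gripper_width': 0.9966696623598543}
{'fx': 447.3923554315061, 'fy': 447.3923554315061, 'cx': 280.6446593731529, 'cy': 198.70863296847853, 'rvec': array([ 2.11581392, -0.35244715,  0.18025831]), 'tvec': array([-0.54264032,  0.19854111,  0.91742668])}
[ 0.30730322 -0.80639948  0.65637902] [[ 0.94759313 -0.31934545 -0.00926006]
 [-0.17940961 -0.50793163 -0.84250677]
 [ 0.26434723  0.80001496 -0.53860616]]
{'fx': 464.3627813077583, 'fy': 464.3627813077583, 'cx': 287.36654868498607, 'cy': 211.2162252614834, 'rvec': array([ 2.10600605, -2.15125628,  0.15185895]), 'tvec': array([0.09962888, 0.58815564, 1.00012724])}
[0.42164527 0.06922443 1.08329623] [[-0.01960055 -0.99959846 -0.02046325]
 [-0.98681102  0.02263112 -0.16028678]
 [ 0.16068553  0.01705165 -0.98685835]]
```

```bash
sleep 1
```

```text
(no output)
```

View pics/side0.png

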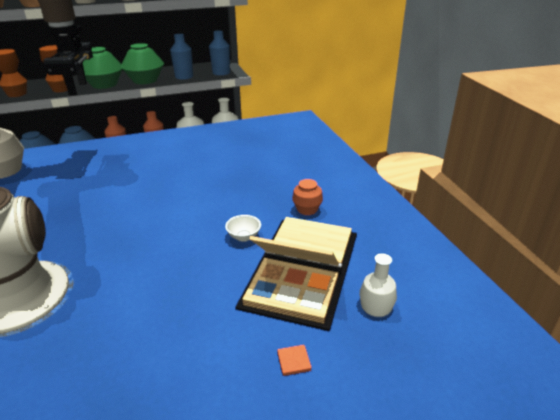

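View pics/top0.png

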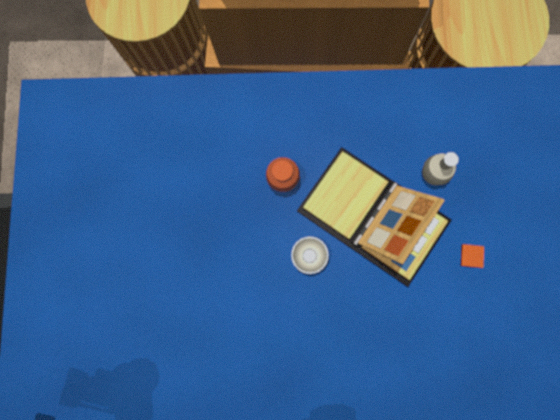

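The top view shows the book with board corners near (343,149), (299,210), (409,285) and (451,219). The raised leaf is at about (400,222). The side view shows the leaf edge-on, from (252,238) to (340,263). I'll zoom in on both.

```bash
python3 - <<'E'
import cv2,numpy as np
t=np.load("pics/top0.npy")[135:295,260:500,::-1]; cv2.imwrite("pics/tz.png",cv2.resize(t,None,fx=3.3,fy=3.3,interpolation=cv2.INTER_CUBIC))
t=np.load("pics/side0.npy")[170:380,215:415,::-1]; cv2.imwrite("pics/sz.png",cv2.resize(t,None,fx=2.8,fy=2.8,interpolation=cv2.INTER_CUBIC))
E
```

```text
(no output)
```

View pics/tz.png

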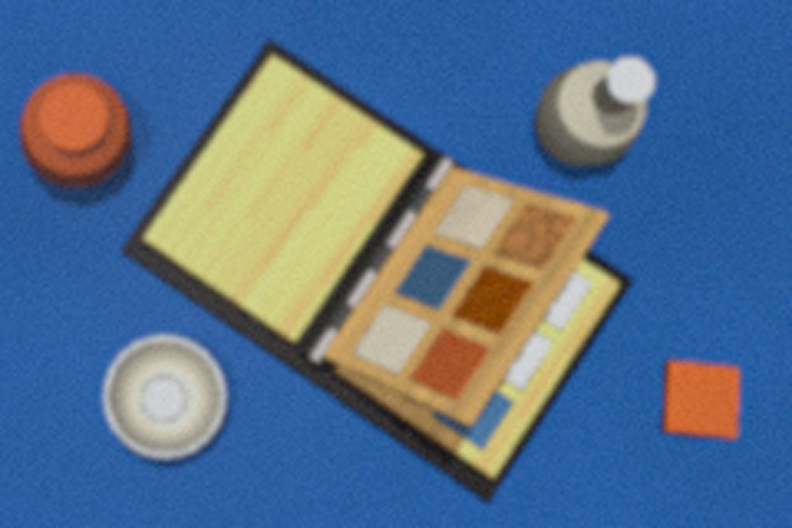

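View pics/sz.png

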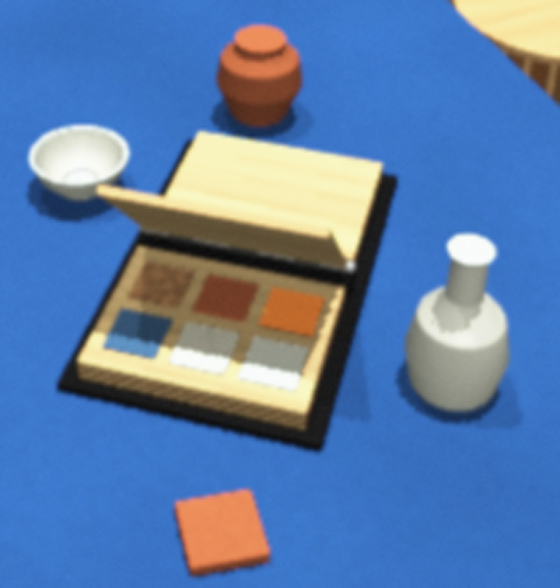

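```bash
cat > h.py <<'E'
from station import *
import cv2,numpy as np
def cam(n):
    c=calibration(n);R=cv2.Rodrigues(np.array(c['rvec'],float))[0];t=np.array(c['tvec'],float).ravel()
    return c,R,t
def ray(n,uv):
    c,R,t=cam(n);d=R.T@np.array([(uv[0]-c['cx'])/c['fx'],(uv[1]-c['cy'])/c['fy'],1.]);return -R.T@t,d/np.linalg.norm(d)
def onz(n,uv,z):
    o,d=ray(n,uv);return o+d*(z-o[2])/d[2]
def tri(a,b):
    o1,d1=ray('top',a);o2,d2=ray('side',b)
    s=np.linalg.lstsq(np.c_[d1,-d2],o2-o1,rcond=None)[0]
    p,q=o1+s[0]*d1,o2+s[1]*d2;return (p+q)/2,np.linalg.norm(p-q)
def proj(n,p):
    c,R,t=cam(n);q=R@np.asarray(p)+t;return np.array([c['fx']*q[0]/q[2]+c['cx'],c['fy']*q[1]/q[2]+c['cy']])
def tz(u,v):return((u+.5)/3.3-.5+260,(v+.5)/3.3-.5+135)
def sz(u,v):return((u+.5)/2.8-.5+215,(v+.5)/2.8-.5+170)
E
python3 - <<'E'
from h import *
np.set_printoptions(precision=4,suppress=True)
C=[onz('top',tz(*p),.007) for p in [(270,42),(127,250),(490,500),(631,282)]]
for p in C:print(p)
S=[onz('side',sz(*p),.007) for p in [(397,178),(62,386),(320,446)]]
print("side");[print(p) for p in S]
A,B,Cc,D=C  # A:+x+y? 
print([np.linalg.norm(a-b) for a,b in[(A,B),(B,Cc),(Cc,D),(D,A)]])
for a,b in[((610,213),(335,235)),((468,422),(100,188))]:print("edge",tri(tz(*a),sz(*b)))
m=sum(C)/4;print(m)
# x along spine toward bud vase: A-B, D-Cc
x=(A-B+D-Cc);x/=np.linalg.norm(x);y=(A-D+B-Cc);y/=np.linalg.norm(y);print(x,y,x@y,np.degrees(np.arctan2(x[1],x[0])))
E
```

```text
[ 0.7489 -0.0449  0.007 ]
[0.5982 0.0625 0.007 ]
[ 0.4177 -0.1837  0.007 ]
[ 0.5672 -0.2918  0.007 ]
side
[ 0.7484 -0.0482  0.007 ]
[ 0.4191 -0.1875  0.007 ]
[ 0.5675 -0.2954  0.007 ]
[np.float64(0.1849815093268738), np.float64(0.305292834502769), np.float64(0.18446583266925567), np.float64(0.30653306121418983)]
edge (array([ 0.5948, -0.2395,  0.135 ]), np.float64(0.0021303587521080062))
edge (array([ 0.4653, -0.1427,  0.1365]), np.float64(0.0005192285687828746))
[ 0.583  -0.1145  0.007 ]
[ 0.8124 -0.5831  0.    ] [0.5919 0.806  0.    ] 0.010841636736402295 -35.667745213771134
```

```bash
cat >> h.py <<'E'
from scipy.spatial.transform import Rotation as Ro
BC=np.array([.583,-.116]);a=np.radians(-36);BX=np.array([np.cos(a),np.sin(a),0]);BY=np.array([-BX[1],BX[0],0])
RT=np.c_[-BY,-BX,[0,0,-1.]]
def bk(p):d=np.asarray(p,float)-[*BC,0];return np.array([d@BX,d@BY,d[2]])*1000
def wd(x,y,z):return np.array([*BC,0])+(x*BX+y*BY+np.array([0,0,z]))/1000
def rows(path):  # list of (p,R), from measured pose
    s=sense();p,R=s['tcp_pos'],s['ee_rot']
    for q,Q in path:
        d=np.r_[R.T@(q-p)*1000,Ro.from_matrix(R.T@Q).as_rotvec()]
        print(np.round(d[:3]),np.round(d[3:],3));p,R=q,Q
E
python3 - <<'E'
from h import *
np.set_printoptions(precision=3,suppress=True)
for nm,px,z in[('bud',tz(585,115),.05),('pot',tz(72,120),.08),('dish',tz(165,398),.03),('tile',tz(703,400),.01)]:print(nm,bk(onz('top',px,z)))
s=sense();p0=s['tcp_pos'];p1=wd(0,-150,200);print(p1)
r0,a0=np.hypot(*p0[:2]),np.arctan2(p0[1],p0[0]);r1,a1=np.hypot(*p1[:2]),np.arctan2(p1[1],p1[0])
rv=Ro.from_matrix(s['ee_rot'].T@RT).as_rotvec();print(rv,r0,a0,r1,a1)
N=20;path=[]
for i in range(1,N+1):
    f=i/N;r=r0+(r1-r0)*f;A=a0+(a1-a0)*f
    path.append((np.array([r*np.cos(A),r*np.sin(A),p0[2]+(p1[2]-p0[2])*f]),s['ee_rot']@Ro.from_rotvec(rv*f).as_matrix()))
rows(path)
E
```

```text
bud [158.493 -56.296  50.   ]
pot [-50.678 227.555  80.   ]
dish [-165.451   71.396   30.   ]
tile [  47.475 -235.072   10.   ]
[ 0.495 -0.237  0.2  ]
[ 0.001 -0.002  1.961] 0.6244652916935242 1.3330399161707986 0.548812491456139 -0.447245791109504
[55.  6.  1.] [ 0.    -0.     0.098]
[55.  6.  1.] [ 0.    -0.     0.098]
[55.  5.  1.] [ 0.    -0.     0.098]
[54.  5.  1.] [ 0.    -0.     0.098]
[54.  4.  1.] [ 0.    -0.     0.098]
[54.  4.  1.] [ 0.    -0.     0.098]
[53.  3.  1.] [ 0.    -0.     0.098]
[53.  3.  1.] [ 0.    -0.     0.098]
[53.  2.  1.] [ 0.    -0.     0.098]
[52.  2.  1.] [ 0.    -0.     0.098]
[52.  1.  1.] [ 0.    -0.     0.098]
[52.  1.  1.] [ 0.    -0.     0.098]
[51.  0.  1.] [ 0.    -0.     0.098]
[51.  0.  1.] [ 0.    -0.     0.098]
[51. -0.  1.] [ 0.    -0.     0.098]
[50. -1.  1.] [ 0.    -0.     0.098]
[50. -1.  1.] [ 0.    -0.     0.098]
[50. -2.  1.] [ 0.    -0.     0.098]
[49. -2.  1.] [ 0.    -0.     0.098]
[49. -2.  1.] [ 0.    -0.     0.098]
```

>>> carry_out --commands '[55,6,0,0,0,0.098,55,6,0,0,0,0.098,55,5,0,0,0,0.098,54,5,0,0,0,0.098,54,4,0,0,0,0.098]' --grip 0

```text
time_s: 0.72
tcp_pos: [0.3843, 0.467, 0.2181]
ee_rot: [[0.741, -0.671, -0.003], [-0.671, -0.741, -0.007], [0.003, 0.007, -1.0]]
wrist_force: [1.0, 1.1, 0.6]
gripper_width: 0.517
```

>>> carry_out --commands '[54,4,0,0,0,0.098,53,3,0,0,0,0.098,53,3,0,0,0,0.098,53,2,0,0,0,0.098,52,2,0,0,0,0.098]'

```text
time_s: 1.35
tcp_pos: [0.533, 0.239, 0.2162]
ee_rot: [[0.322, -0.947, -0.006], [-0.947, -0.322, -0.01], [0.008, 0.009, -1.0]]
wrist_force: [1.1, 0.2, 0.2]
gripper_width: 0.016
```

>>> carry_out --commands '[52,1,0,0,0,0.098,52,1,0,0,0,0.098,51,0,0,0,0,0.098,51,0,0,0,0,0.098,51,0,0,0,0,0.098]'

```text
time_s: 1.98
tcp_pos: [0.5633, -0.0227, 0.2158]
ee_rot: [[-0.179, -0.984, -0.011], [-0.984, 0.179, -0.012], [0.013, 0.009, -1.0]]
wrist_force: [1.0, 0.1, -0.1]
gripper_width: 0.009
```

```bash
cat >> h.py <<'E'
def plan(p1,N,R1=RT):
    s=sense();p0=s['tcp_pos'];rv=Ro.from_matrix(s['ee_rot'].T@R1).as_rotvec()
    print('t',s['time_s'],'book',np.round(bk(p0),1),'F',np.round(s['wrist_force'],1),'rot',np.round(rv,3))
    rows([(p0+(p1-p0)*i/N,s['ee_rot']@Ro.from_rotvec(rv*i/N).as_matrix()) for i in range(1,N+1)])
E
python3 -c "
from h import *
plan(wd(0,-150,200),5)"
```

```text
t 1.975 book [-70.8  63.8 215.8] F [ 1.   0.1 -0.1] rot [ 0.005 -0.015  0.448]
[45.  6.  4.] [ 0.001 -0.003  0.09 ]
[45.  2.  4.] [ 0.001 -0.003  0.09 ]
[45. -2.  4.] [ 0.001 -0.003  0.09 ]
[45. -6.  3.] [ 0.001 -0.003  0.09 ]
[ 44. -10.   3.] [ 0.001 -0.003  0.09 ]
```

>>> carry_out --commands '[46,6,2,0.001,-0.003,0.09,46,2,2,0.001,-0.003,0.09,46,-2,2,0.001,-0.003,0.09,46,-6,2,0.001,-0.003,0.09,46,-10,2,0.001,-0.003,0.09]'

```text
time_s: 2.6
tcp_pos: [0.4856, -0.2499, 0.2054]
ee_rot: [[-0.602, -0.798, -0.004], [-0.799, 0.602, 0.001], [0.001, 0.004, -1.0]]
wrist_force: [0.6, 0.3, 0.0]
gripper_width: 0.004
```

```bash
python3 -c "
from h import *
plan(wd(0,-150,200),2)
plan(wd(0,-150,95),4)
for n in('side','top'):
    im=capture(n);cv2.imwrite(f'pics/{n}1.png',im[:,:,::-1])"
```

```text
t 2.6 book [-1.000e-01 -1.656e+02  2.054e+02] F [0.6 0.3 0. ] rot [ 0.004 -0.001 -0.018]
[-8.  0.  3.] [ 0.002 -0.001 -0.009]
[-8.  0.  3.] [ 0.002 -0.001 -0.009]
t 2.6 book [-1.000e-01 -1.656e+02  2.054e+02] F [0.6 0.3 0. ] rot [ 0.004 -0.001 -0.018]
[-4. -0. 28.] [ 0.001 -0.    -0.004]
[-4. -0. 28.] [ 0.001 -0.    -0.004]
[-4. -0. 28.] [ 0.001 -0.    -0.004]
[-4. -0. 28.] [ 0.001 -0.    -0.004]
```

View pics/side1.png

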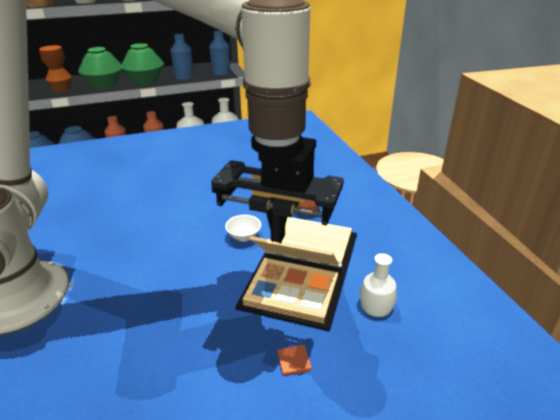

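```bash
python3 -c "
from h import *
s=sense();print(s['time_s'],s['tcp_pos'],s['joints']);print(proj('side',s['tcp_pos']),proj('top',s['tcp_pos']))
print(proj('side',wd(0,-92,136)),proj('side',wd(-80,-92,136)))
im=capture('side');cv2.imwrite('pics/side2.png',im[:,:,::-1])
"
```

```text
2.7 [ 0.48427625 -0.25169091  0.2050044 ] [-1.04367475e+01  1.52912077e+01 -1.20976493e+01  4.08522619e-05
 -6.29175072e+01 -2.67741620e+01]
[277.43377442 239.43197687] [467.24679683 249.43304774]
[290.39119206 244.86079133] [250.07415822 237.30667032]
```

View pics/top1.png

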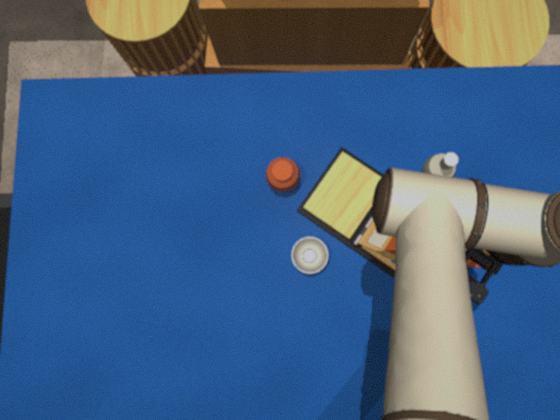

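View pics/side2.png

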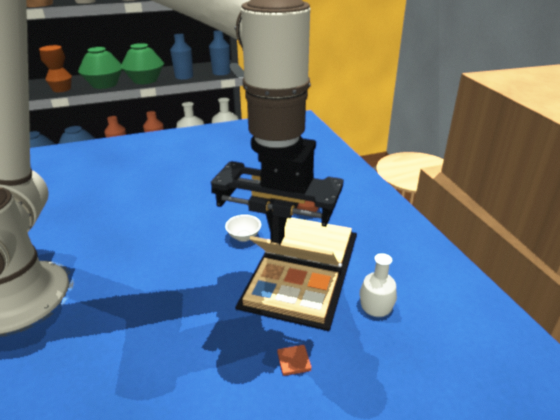

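>>> carry_out --commands '[-7,0,25,0.001,0,-0.004,-7,0,25,0.001,0,-0.004,-7,0,25,0.001,0,-0.004,-7,0,22,0.001,0,-0.004]'

```text
time_s: 3.25
tcp_pos: [0.5046, -0.225, 0.1072]
ee_rot: [[-0.586, -0.81, 0.004], [-0.81, 0.586, -0.002], [-0.001, -0.004, -1.0]]
wrist_force: [0.4, 0.6, 0.5]
gripper_width: 0.009
```

```bash
python3 -c "
from h import *
plan(wd(0,-100,108),3)
im=capture('side');cv2.imwrite('pics/side3.png',im[:,:,::-1])
"
```

```text
t 3.25 book [   0.6 -134.3  107.2] F [0.4 0.6 0.5] rot [-0.004  0.001  0.002]
[-11.   0.  -0.] [-0.001  0.     0.001]
[-11.   0.  -0.] [-0.001  0.     0.001]
[-11.   0.  -0.] [-0.001  0.     0.001]
```

View pics/side3.png

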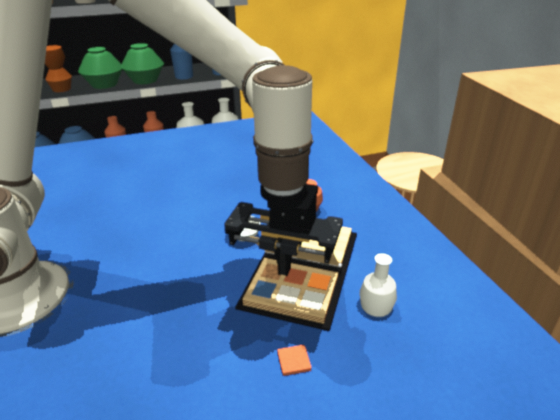

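>>> carry_out --commands '[-10,0,-1,0,0,0,-10,0,-2,0,0,0,-8,0,-2,0,0,0,-8,0,-3,0,0,0,-8,0,-3,0,0,0]'

```text
time_s: 3.92
tcp_pos: [0.5309, -0.1863, 0.1192]
ee_rot: [[-0.584, -0.812, -0.0], [-0.812, 0.584, -0.003], [0.002, -0.002, -1.0]]
wrist_force: [-2.6, -2.5, 2.2]
gripper_width: 0.004
```

```bash
python3 -c "
from h import *
plan(wd(0,-40,127),5)
im=capture('side');cv2.imwrite('pics/side4.png',im[:,:,::-1])
"
```

```text
t 3.925 book [ -0.8 -87.5 119.2] F [-2.6 -2.5  2.2] rot [-0.002 -0.002  0.005]
[-9. -0. -2.] [-0.    -0.     0.001]
[-9. -0. -2.] [-0.    -0.     0.001]
[-9. -0. -2.] [-0.    -0.     0.001]
[-9. -0. -2.] [-0.    -0.     0.001]
[-9. -0. -2.] [-0.    -0.     0.001]
```

View pics/side4.png

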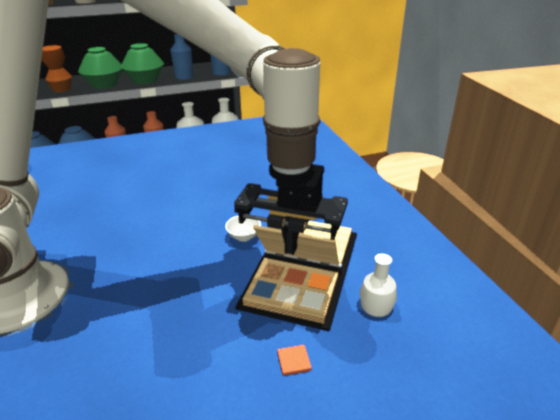

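>>> carry_out --commands '[-9,0,-2,0,0,0.001,-9,0,-2,0,0,0.001,-9,0,-2,0,0,0.001,-9,0,-2,0,0,0.001,-9,0,-2,0,0,0.001]'

```text
time_s: 4.6
tcp_pos: [0.5601, -0.1465, 0.1301]
ee_rot: [[-0.588, -0.809, 0.002], [-0.809, 0.588, -0.002], [0.0, -0.003, -1.0]]
wrist_force: [-1.7, -1.9, 1.0]
gripper_width: 0.01
```

>>> carry_out --commands '[-9,0,-1,0,0,0,-9,0,0,0,0,0,-9,0,0,0,0,0,-9,0,0,0,0,0,-9,0,0,0,0,0]'

```text
time_s: 5.22
tcp_pos: [0.588, -0.1072, 0.1302]
ee_rot: [[-0.588, -0.809, 0.001], [-0.809, 0.588, -0.002], [0.001, -0.002, -1.0]]
wrist_force: [-0.5, -1.1, -1.4]
gripper_width: 0.006
```

```bash
python3 -c "
from h import *
plan(wd(0,40,115),5)
im=capture('side');cv2.imwrite('pics/side5.png',im[:,:,::-1])
"
```

```text
t 5.225 book [ -1.1  10.1 130.2] F [-0.5 -1.1 -1.4] rot [-0.002 -0.001 -0.   ]
[-6. -0.  3.] [-0. -0. -0.]
[-6. -0.  3.] [-0. -0. -0.]
[-6. -0.  3.] [-0. -0. -0.]
[-6. -0.  3.] [-0. -0. -0.]
[-6. -0.  3.] [-0. -0. -0.]
```

View pics/side5.png

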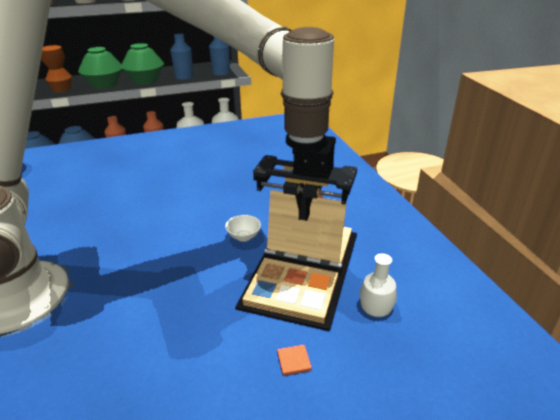

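```bash
python3 -c "
from h import *
P=np.radians(np.linspace(14,90,16));
Y=[];
for i,p in enumerate(P):
    r=102+8*i/15; Y.append((wd(-1,r*np.sin(p)-3*np.cos(p)-9.5,30+r*np.cos(p)+3*np.sin(p)),RT)); print(np.round(np.degrees(p)),np.round(bk(Y[-1][0])))
rows(Y)
"
```

```text
14.0 [ -1.  12. 130.]
19.0 [ -1.  21. 128.]
24.0 [ -1.  30. 125.]
29.0 [ -1.  38. 122.]
34.0 [ -1.  47. 118.]
39.0 [ -1.  55. 113.]
44.0 [ -1.  62. 107.]
49.0 [ -1.  69. 101.]
55.0 [-1. 75. 94.]
60.0 [-1. 81. 87.]
65.0 [-1. 86. 79.]
70.0 [-1. 91. 70.]
75.0 [-1. 94. 61.]
80.0 [-1. 97. 52.]
85.0 [-1. 99. 43.]
90.0 [ -1. 100.  33.]
[-1.  0.  0.] [-0.002 -0.     0.001]
[-9.  0.  2.] [0. 0. 0.]
[-9. -0.  3.] [0. 0. 0.]
[-9.  0.  3.] [0. 0. 0.]
[-8. -0.  4.] [0. 0. 0.]
[-8.  0.  5.] [0. 0. 0.]
[-7. -0.  6.] [0. 0. 0.]
[-7.  0.  6.] [0. 0. 0.]
[-6. -0.  7.] [0. 0. 0.]
[-6.  0.  7.] [0. 0. 0.]
[-5. -0.  8.] [0. 0. 0.]
[-4. -0.  8.] [0. 0. 0.]
[-4. -0.  9.] [0. 0. 0.]
[-3.  0.  9.] [0. 0. 0.]
[-2.  0.  9.] [0. 0. 0.]
[-1.  0. 10.] [0. 0. 0.]
```

>>> carry_out --commands '[-10,0,2,0,0,0,-9,0,3,0,0,0,-9,0,3,0,0,0,-8,0,4,0,0,0,-8,0,5,0,0,0]'

```text
time_s: 5.9
tcp_pos: [0.6161, -0.0685, 0.1118]
ee_rot: [[-0.587, -0.809, 0.001], [-0.809, 0.587, -0.001], [0.0, -0.001, -1.0]]
wrist_force: [-1.2, -1.3, 0.5]
gripper_width: 0.004
```

```bash
python3 -c "
from h import *
plan(wd(0,75,94),3)
im=capture('side');cv2.imwrite('pics/side6.png',im[:,:,::-1])
"
```

```text
t 5.9 book [ -1.2  57.9 111.8] F [-1.2 -1.3  0.5] rot [-0.001 -0.     0.   ]
[-6. -0.  6.] [-0. -0.  0.]
[-6. -0.  6.] [-0. -0.  0.]
[-6. -0.  6.] [-0. -0.  0.]
```

View pics/side6.png

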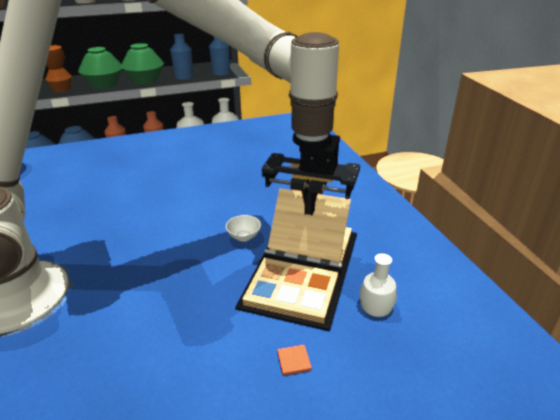

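Leaf is well past upright with the fingertip on its back at about (310,212). I'll continue down the arc.

>>> carry_out --commands '[-7,0,6,0,0,0,-7,0,6,0,0,0,-6,0,7,0,0,0,-6,0,7,0,0,0,-5,0,8,0,0,0]'

```text
time_s: 6.58
tcp_pos: [0.6364, -0.0409, 0.0752]
ee_rot: [[-0.587, -0.809, 0.002], [-0.809, 0.587, -0.001], [-0.001, -0.002, -1.0]]
wrist_force: [-0.3, -0.5, 0.7]
gripper_width: 0.005
```

```bash
python3 -c "
from h import *
plan(wd(-1,100,35),5)
im=capture('side');cv2.imwrite('pics/side7.png',im[:,:,::-1])
"
```

```text
t 6.575 book [-0.9 92.1 75.2] F [-0.3 -0.5  0.7] rot [-0.002  0.001  0.001]
[-2.  0.  8.] [-0.  0.  0.]
[-2.  0.  8.] [-0.  0.  0.]
[-2.  0.  8.] [-0.  0.  0.]
[-2.  0.  8.] [-0.  0.  0.]
[-2.  0.  8.] [-0.  0.  0.]
```

View pics/side7.png

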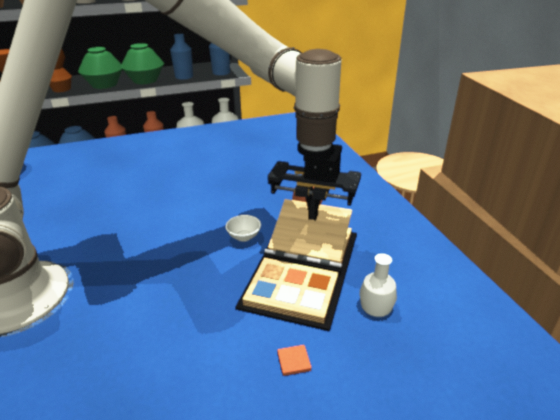

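>>> carry_out --commands '[-3,0,8,0,0,0,-2,0,9,0,0,0,-2,0,9,0,0,0,-1,0,7,0,0,0]'

```text
time_s: 7.12
tcp_pos: [0.6418, -0.0333, 0.0391]
ee_rot: [[-0.587, -0.81, 0.002], [-0.81, 0.587, -0.0], [-0.001, -0.002, -1.0]]
wrist_force: [-0.2, -0.5, 0.3]
gripper_width: 0.004
```

>>> carry_out --commands '[0,0,4,0,0,0,0,0,3,0,0,0]'

```text
time_s: 7.38
tcp_pos: [0.6419, -0.0332, 0.0332]
ee_rot: [[-0.586, -0.81, 0.002], [-0.81, 0.586, -0.001], [-0.0, -0.002, -1.0]]
wrist_force: [-7.1, 2.3, 20.3]
gripper_width: 0.005
```

The tip reads 20 N upward at z = 33 mm, which matches the top of a flat leaf. I'll lift off and look.

>>> carry_out --commands '[0,0,0,0,0,0,0,0,-10,0,0,0,0,0,-30,0,0,0,0,0,-50,0,0,0,0,0,-55,0,0,0]'

```text
time_s: 8.0
tcp_pos: [0.6389, -0.0337, 0.178]
ee_rot: [[-0.587, -0.81, -0.009], [-0.81, 0.587, -0.002], [0.007, 0.006, -1.0]]
wrist_force: [1.4, 0.4, 0.5]
gripper_width: 0.003
```

>>> carry_out --commands '[-20,-50,-30,0,0,0,-20,-55,0,0,0,0,40,40,-30,0,0,0,0,0,0,0,0,0]'

```text
time_s: 8.5
tcp_pos: [0.7014, -0.0715, 0.2163]
ee_rot: [[-0.586, -0.809, -0.037], [-0.81, 0.587, -0.005], [0.026, 0.027, -0.999]]
wrist_force: [0.9, -0.2, 2.4]
gripper_width: 0.003
```

```bash
python3 -c "
from h import *
print(sense()['tcp_pos'])
im=capture('side');cv2.imwrite('pics/side8.png',im[:,:,::-1]);np.save('pics/side8.npy',im)
im=capture('top');cv2.imwrite('pics/top8.png',im[:,:,::-1])
t=np.load('pics/side8.npy')[170:380,215:415,::-1]; cv2.imwrite('pics/sz8.png',cv2.resize(t,None,fx=2.8,fy=2.8,interpolation=cv2.INTER_CUBIC))
"
```

```text
[ 0.70142682 -0.07152941  0.21632664]
```

View pics/side8.png

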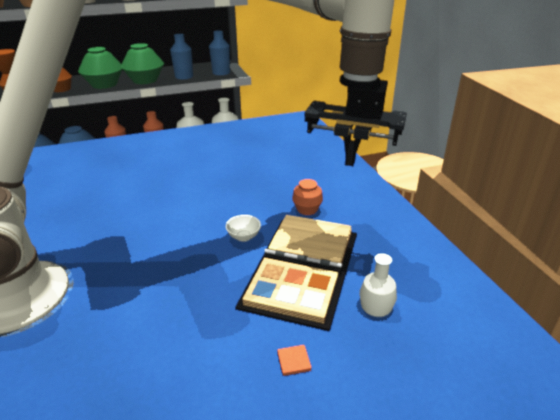

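View pics/sz8.png

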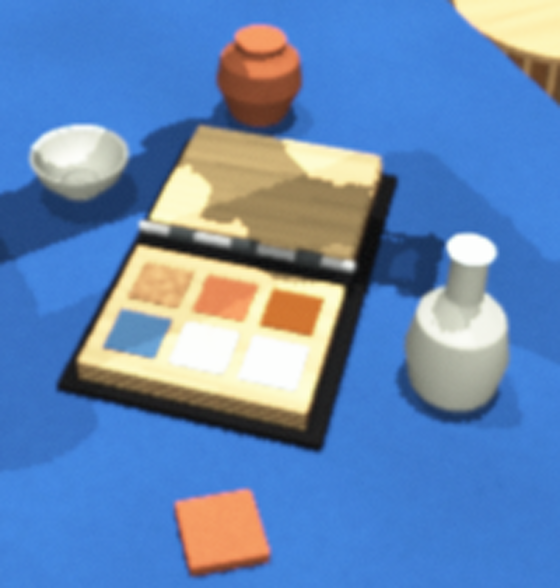

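View pics/top8.png

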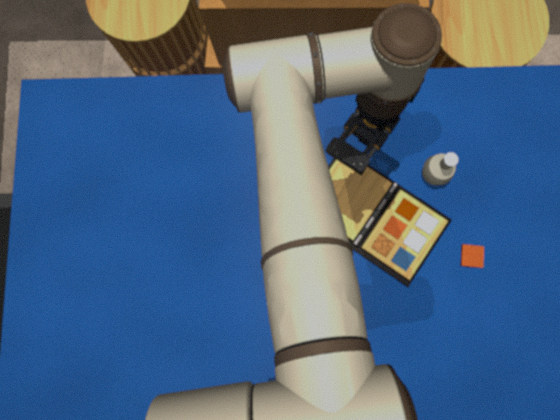

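```bash
python3 -c "
from h import *
for ang in (0,2,4,6):
  a=np.radians(ang)
  for x in(-80,80):
    u=proj('side',wd(x,142*np.cos(a),30+142*np.sin(a)+3)); print(ang,x,(u+.5-[215,170])*2.8-.5)
for x in(-81,81):print((proj('side',wd(x,142,24))+.5-[215,170])*2.8-.5)
d=cv2.absdiff(cv2.imread('pics/side0.png'),cv2.imread('pics/side8.png'))
"
```

```text
0 -80 [199.11806533 126.41330377]
0 80 [381.0829555  157.32995567]
2 -80 [199.07196458 121.79105368]
2 80 [381.5088969  152.60792644]
4 -80 [198.96812893 117.25850687]
4 80 [381.90094434 147.98255678]
6 -80 [198.80618921 112.82024588]
6 80 [382.25848927 143.45852768]
[198.05982705 134.66023765]
[381.45905554 166.15107243]
```

```bash
python3 -c "
from station import *
print(finish_job(), sense()['time_s'])"
```

```text
the job is handed in; nothing more can be done
the job is handed in; nothing more can be done
```

The raised leaf now lies flat on the +y side of the book, and the job is handed in. I pushed it with the shut fingertips from under its free edge, up past upright and down the far side, without pinching. I then pressed it down and lifted clear. The whole job took about 8.6 s of the 43 s allowed.

**Press:** the fingertips met a firm stop at z = 33.2 mm with about 20 N upward. A flat leaf should have its top at 33 mm.

**Flatness:** in the last side picture the leaf's far corners were within about 2 zoomed pixels of where a flat leaf should appear, which is under 1° of tilt.

**Book and surroundings:** the board corners in the zoomed side view had not moved, and the vases, dish and tile looked to be where they started. I judged this by eye and by corner positions, not by a full measurement of each object. The arm hid part of the book in the last top picture, so the check rests mainly on the side view.

**Clearance:** the gripper finished with its tip at z = 0.216 m, above everything around it. The force reading then was up to 2.4 N, which I put down to the arm still moving, as nothing is near it in the picture.

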